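# Clear the batch tally flags

### The arm

A 6-joint arm with a two-finger parallel gripper is mounted at the origin on a cart in front of the work surface, level with it; the furniture and walls round the work are solid. World frame = base frame: x ahead of the robot, y to its left, z up, the work surface at z = 0. Lengths are in mm, angles in rad, forces in N, time in s.
With the tool pointing down it reaches from about 250 to 775 mm from the base axis. Payload 4 kg.
Tool frame: the origin (TCP) lies midway between the tips of the shut fingers; the grasp point (between the pads) lies 19 mm behind it; z points along the fingers, y is the line along which they close (so a half turn about z gives the same grasp; the last joint's range is limited). The gripper opens to 94 mm and grips with 3 to 60 N. Pads are 16 mm wide; open, the fingers measure 119 mm over their backs; the gripper's body (75 mm by 177 mm) begins 78 mm behind the grasp point.
Start: joints at [-1.335, 0.087, 1.371, -0, 1.684, -0.103], TCP at [182.794, -518.755, 205.506] pointing down, gripper open.
Joint ranges: [-3.1, 3.1], [-0.76, 2.03], [0.27, 2.55], [-1.08, 4.22], [0.17, 2.65], [-2.57, 2.57]. Speed limits (rad/s): [2.79, 2.79, 3.14, 3.14, 3.14, 3.14].

### API

Orientations are given as [roll, pitch, yaw] about the fixed x, y, z axes, in that order (R = Rz(yaw) Ry(pitch) Rx(roll)).
In Python, from cell import ctrl, cam, sensors gives the robot as it stands (ctrl), with the cameras (cam) and the readings (sensors).
- The arm moves only by the tool shift_gripper, called after "Call:" as a command line: name --argument value ..., lists and objects as JSON in quotes. Schema: {"type":"object","properties":{"deltas":{"type":"array","items":{"type":"array","prefixItems":[{"type":"array","items":{"type":"number"},"minItems":3,"maxItems":3},{"type":"array","items":{"type":"number"},"minItems":3,"maxItems":3}],"minItems":2,"maxItems":2},"minItems":1,"maxItems":8},"jaw":{"type":"number"},"squeeze":{"type":"number"},"only":{"type":"string"},"quiet":{"type":"boolean"},"lines":{"type":"string"}},"required":["deltas"],"additionalProperties":false}. deltas is a list of rows, 1 to 8 of them, each written [[dx, dy, dz], [rx, ry, rz]]: dx, dy, dz in mm, then a rotation vector rx, ry, rz in rad; each row shifts and turns the commanded pose from where the row before left it, along the tool's axes as they then stand; what a row does not reach is not made up. A row lasts 1/8 s, in which the tool goes at most 62.5 mm and 0.188 rad, less where a joint would pass 70% of its speed; a pose out of reach is approached as far as the arm can. jaw is the finger opening in mm, set as the call begins (left out keeps the last). The fingers move at their own pace and stop on an object; squeeze is the grip in N (left out, the last holds). Time passes only in rows, so rows that do not move let the fingers close. The tool returns the time, the measured TCP pose, the force, the opening and the grip force at its end. only (a regular expression) keeps the lines of the reply that match it, lines (a string "A,B") keeps lines A to B, and quiet returns only ok. Input that does not fit is refused with a message, and nothing moves.
- sensors.observe(): the state, without advancing time (a new reading comes with each control period).
- cam.read_camera(name): name is "scene" or "top" or "wrist"; returns the picture (480x640x3 uint8, red, green, blue); there is no depth.
- cam.camera_info(name): a dict with "intrinsics" (3x3 intrinsics, pixels), "R" (3x3) and "t" (3): a world point X has camera coordinates R X + t. Camera axes: x right, y down, z forward; pixel columns grow to the right and rows downward; lengths in mm; the calibration is good to about 2 mm. The wrist camera is an equidistant fisheye: a pixel r from the principal point sees the ray r / f radians off the axis. A picture is of the moment at which its call begins: read the wrist's pose just before it. camera_info takes no time and is no camera call; for the wrist camera it gives the pose at the moment of the call.
- ctrl.hand_in(): hands the job in; it is judged then, once.
The state is a dict: "time_s": time; "joint_positions": joint angles; "qd": joint speeds; "effort": joint torques, N m; "tcp_pos": TCP position; "ee_rot": TCP orientation; "wrist_force": force on the tool from outside, world axes, zero at the start; "wrist_torque": the same for the moment, N m; "width": finger opening in mm; "grip_force": force on a finger pad.
Only numpy, scipy, OpenCV 4.12 (cv2) and the standard library are available. Lean on these libraries where they do the work, as an engineer would, in place of code of your own. Each camera call takes 0.05 s, during which the arm holds its last target. There are 200 camera calls.

### The job

Clear the batch tally for the next shift: with the gripper closed, run the fingertips lightly along the row of round-topped flags, starting at the left-hand end, toward which they lean, so that they tip over one after another and all five lie flat on their bar. Leave the square-topped flags standing, do not lift or shove either bar, grip nothing, and do not disturb the other things on the table.

Things in the scene. Friction and masses are not known exactly. Their poses are not given: they have to be found in the camera images.
- round_bar: aluminium bar 44 (x) x 270 (y) x 16 mm high, loose on the board, about 0.9 kg, length across the robot's view. Origin: centre of its underside. Five steel flags in a row on its centre line (x = 0), hinged at y = +100, +54, +8, -38, -84 mm, pins 20 mm above the origin; standing they reach 58 mm, flat 22 mm. Flag tops ROUND: 28 mm disc on a thin neck; bar ends rounded.
- square_bar: aluminium bar 44 (x) x 270 (y) x 16 mm high, loose on the board, about 0.9 kg, length across the robot's view. Origin: centre of its underside. Five steel flags in a row on its centre line (x = 0), hinged at y = +100, +54, +8, -38, -84 mm, pins 20 mm above the origin; standing they reach 58 mm, flat 22 mm. Flag tops SQUARE; bar ends square. Lies about 150 mm nearer or farther than the round one.
- round1 (a joint): hinge of the first round-topped flag, counted from the bar's +y end (the robot's left): 0 standing against its stop, 0.3 upright, 1.87 lying flat (rad). The flag is a 3 mm plate, 28 mm wide, 40 mm long from its pin; standing it leans toward the bar's +y end against a stop; nudged (under 1 N) toward the -y end it passes upright and drops flat by its own weight
- round2 (a joint): hinge of the second round-topped flag, counted from the bar's +y end (the robot's left): 0 standing against its stop, 0.3 upright, 1.87 lying flat (rad). The flag is a 3 mm plate, 28 mm wide, 40 mm long from its pin; standing it leans toward the bar's +y end against a stop; nudged (under 1 N) toward the -y end it passes upright and drops flat by its own weight
- round3 (a joint): hinge of the third round-topped flag, counted from the bar's +y end (the robot's left): 0 standing against its stop, 0.3 upright, 1.87 lying flat (rad). The flag is a 3 mm plate, 28 mm wide, 40 mm long from its pin; standing it leans toward the bar's +y end against a stop; nudged (under 1 N) toward the -y end it passes upright and drops flat by its own weight
- round4 (a joint): hinge of the fourth round-topped flag, counted from the bar's +y end (the robot's left): 0 standing against its stop, 0.3 upright, 1.87 lying flat (rad). The flag is a 3 mm plate, 28 mm wide, 40 mm long from its pin; standing it leans toward the bar's +y end against a stop; nudged (under 1 N) toward the -y end it passes upright and drops flat by its own weight
- round5 (a joint): hinge of the fifth round-topped flag, counted from the bar's +y end (the robot's left): 0 standing against its stop, 0.3 upright, 1.87 lying flat (rad). The flag is a 3 mm plate, 28 mm wide, 40 mm long from its pin; standing it leans toward the bar's +y end against a stop; nudged (under 1 N) toward the -y end it passes upright and drops flat by its own weight
- square1 (a joint): hinge of the first square-topped flag, counted from the bar's +y end (the robot's left): 0 standing against its stop, 0.3 upright, 1.87 lying flat (rad). The flag is a 3 mm plate, 28 mm wide, 40 mm long from its pin; standing it leans toward the bar's +y end against a stop; nudged (under 1 N) toward the -y end it passes upright and drops flat by its own weight
- square2 (a joint): hinge of the second square-topped flag, counted from the bar's +y end (the robot's left): 0 standing against its stop, 0.3 upright, 1.87 lying flat (rad). The flag is a 3 mm plate, 28 mm wide, 40 mm long from its pin; standing it leans toward the bar's +y end against a stop; nudged (under 1 N) toward the -y end it passes upright and drops flat by its own weight
- square3 (a joint): hinge of the third square-topped flag, counted from the bar's +y end (the robot's left): 0 standing against its stop, 0.3 upright, 1.87 lying flat (rad). The flag is a 3 mm plate, 28 mm wide, 40 mm long from its pin; standing it leans toward the bar's +y end against a stop; nudged (under 1 N) toward the -y end it passes upright and drops flat by its own weight
- square4 (a joint): hinge of the fourth square-topped flag, counted from the bar's +y end (the robot's left): 0 standing against its stop, 0.3 upright, 1.87 lying flat (rad). The flag is a 3 mm plate, 28 mm wide, 40 mm long from its pin; standing it leans toward the bar's +y end against a stop; nudged (under 1 N) toward the -y end it passes upright and drops flat by its own weight
- square5 (a joint): hinge of the fifth square-topped flag, counted from the bar's +y end (the robot's left): 0 standing against its stop, 0.3 upright, 1.87 lying flat (rad). The flag is a 3 mm plate, 28 mm wide, 40 mm long from its pin; standing it leans toward the bar's +y end against a stop; nudged (under 1 N) toward the -y end it passes upright and drops flat by its own weight
- board: wooden board under both bars, 250 (x) x 320 (y) x 10 mm thick, does not move; origin: centre of its underside
- marker: red-capped marker pen, 141 x 20 x 21 mm, lying to the left of the bars, near the robot; origin under its centre, length along its x
- thermometer: probe thermometer, 161 mm long (along its y), 22 mm high, lying to the left of the bars, farther off; origin under its centre
- tally_counter: grey hand tally counter, 52 x 55 x 34 mm, to the right of the bars; origin under its centre

How it is judged (in metres and radians):
On the way, in this order (a step that is already met when the one before it is completed fails the run):
1. the first round-topped flag from the left-hand end has tipped flat (value of joint round1 above 1.6 rad), for 0.04 s.
2. the second round-topped flag from the left-hand end has tipped flat (value of joint round2 above 1.6 rad), for 0.04 s.
3. the third round-topped flag from the left-hand end has tipped flat (value of joint round3 above 1.6 rad), for 0.04 s.
4. the fourth round-topped flag from the left-hand end has tipped flat (value of joint round4 above 1.6 rad), for 0.04 s.
5. the fifth round-topped flag from the left-hand end has tipped flat (value of joint round5 above 1.6 rad), for 0.04 s.
At the end, for the whole second after the job is handed in: All five round-topped flags lie flat (hinge over 1.7 rad), all square-topped flags still stand (under 0.6 rad), both bars rest level on the board within 40 mm of where they stood, and the marker, thermometer and tally counter are within 30 mm of where they were (value of joint each of round1, round2, round3, round4, round5 above 1.7 rad and value of joint each of square1, square2, square3, square4, square5 below 0.6 rad and distance of each of round_bar, square_bar from where it was at the start of the episode below 0.04 m and height (world z) of each of round_bar, square_bar below 0.02 m and angle between each of round_bar, square_bar's own z axis and vertical below 0.1 rad and distance of each of marker, thermometer, tally_counter from where it was at the start of the episode below 0.03 m and linear speed of round_bar below 0.02 m/s); the robot touches nothing.
It fails at once if the round-flag bar is lifted, tipped or pushed more than 40 mm (not (distance of round_bar from where it was at the start of the episode below 0.04 m and height (world z) of round_bar below 0.02 m and angle between round_bar's own z axis and vertical below 0.1 rad)).
It fails at once if the square-flag bar is lifted, tipped or pushed more than 40 mm (not (distance of square_bar from where it was at the start of the episode below 0.04 m and height (world z) of square_bar below 0.02 m and angle between square_bar's own z axis and vertical below 0.1 rad)).
It fails at once if a square-topped flag is tipped over (value of joint any of square1, square2, square3, square4, square5 above 0.8 rad).
It fails at once if the fingers press on the bar or its flags with more than 25 N (contact force between the fingers and round_bar above 25 N).
It fails at once if the marker, thermometer or tally counter is moved more than 30 mm (distance of any of marker, thermometer, tally_counter from where it was at the start of the episode above 0.03 m).
It also fails if it takes over 40 s, if anything falls off the work surface, if the arm or the gripper's body presses on something with over 40 N, if the wrist force passes 120 N, or if a joint passes its speed limit or range.

## Working session

There is one attempt and no reset: what is moved stays moved. The work goes in short steps, Python scripts to look and compute and a tool call to move; the robot and the scene stay as the last step left them, time stands still between calls to the robot, and variables do not carry over. Pictures are saved under pics/ and viewed, at most 10 in all, crops included, and the job is handed in when it is done.

```bash
ls; mkdir -p pics
```

Run:
```python
from cell import ctrl, cam, sensors
import cv2
for n in ("scene","top"):
    cv2.imwrite(f"pics/{n}0.png",cam.read_camera(n)[:,:,::-1])
    i=cam.camera_info(n); print(n,i)
s=sensors.observe(); print(s)
```

```text
cell.py
pics
scene {'intrinsics': array([[439.09748191,   0.        , 319.52399415],
       [  0.        , 439.09748191, 242.52369416],
       [  0.        ,   0.        ,   1.        ]]), 'R': array([[-0.88478514, -0.46599793, -0.00108915],
       [-0.35494794,  0.67544644, -0.64636218],
       [ 0.3019391 , -0.57150506, -0.76302998]]), 't': array([500.8057029 , 218.33951787, 893.93776893])}
top {'intrinsics': array([[578.8937569 ,   0.        , 308.58413712],
       [  0.        , 578.8937569 , 242.51010452],
       [  0.        ,   0.        ,   1.        ]]), 'R': array([[-0.01986133, -0.99974229, -0.01099466],
       [-0.99610353,  0.02073175, -0.08572016],
       [ 0.08592601,  0.0092493 , -0.99625859]]), 't': array([  14.21646439,  568.1615764 , 1241.64574309])}
{'time_s': 0.1, 'joint_positions': array([-1.33508886e+00,  8.78783462e-02,  1.37209574e+00, -2.69953870e-06,
        1.68359030e+00, -1.03097257e-01]), 'qd': array([ 7.77508915e-06, -2.30722282e-03, -4.66398274e-03, -7.74086346e-04,
        1.36400248e-03, -1.05181093e-03]), 'effort': array([ 9.80891127e-04, -3.41253841e+01, -3.03300583e+01,  7.20105437e-02,
        3.04255367e-02, -9.60844545e-05]), 'tcp_pos': array([ 182.67885321, -518.25511482,  204.42646344]), 'ee_rot': array([-3.13963112e+00, -2.00251301e-04,  3.38804226e-01]), 'wrist_force': array([-0.6134053 ,  0.00087007,  0.59239426]), 'wrist_torque': array([0.03817227, 0.023919  , 0.01558778]), 'grip_force': 0.0, 'width': 93.83290568865962}
```

View pics/top0.png

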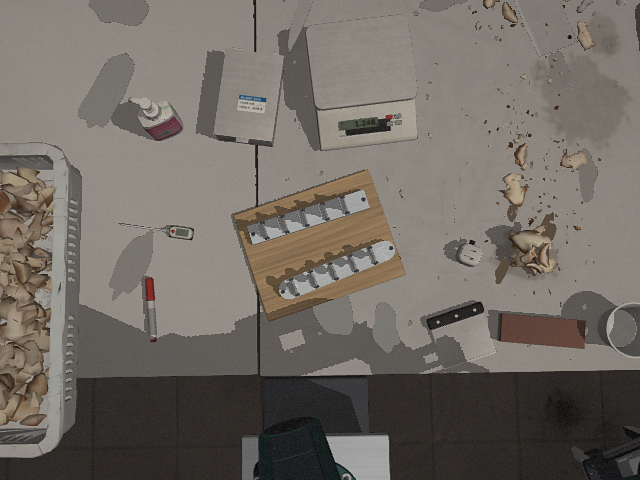

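View pics/scene0.png

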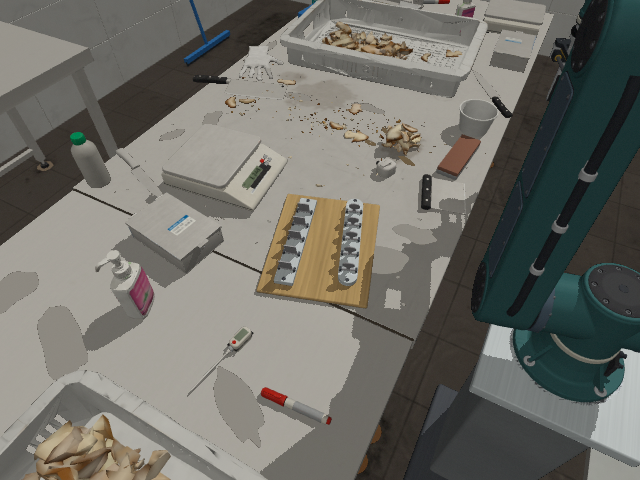

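The top view shows the board rotated by about 17°. The round bar is the nearer one, with ends at about (290,290) and (388,250). The square bar is the farther one. I'll enlarge both views to measure.

Run:
```python
import cv2, numpy as np
a=cv2.imread("pics/top0.png")[230:310,265:405]; a=cv2.resize(a,None,fx=5.5,fy=5.5,interpolation=cv2.INTER_CUBIC)
cv2.imwrite("pics/topc.png",a); print(a.shape)
b=cv2.imread("pics/scene0.png")[190:300,265:385]; b=cv2.resize(b,None,fx=5,fy=5,interpolation=cv2.INTER_CUBIC)
cv2.imwrite("pics/scenec.png",b); print(b.shape)
```

```text
(440, 770, 3)
(550, 600, 3)
```

View pics/topc.png

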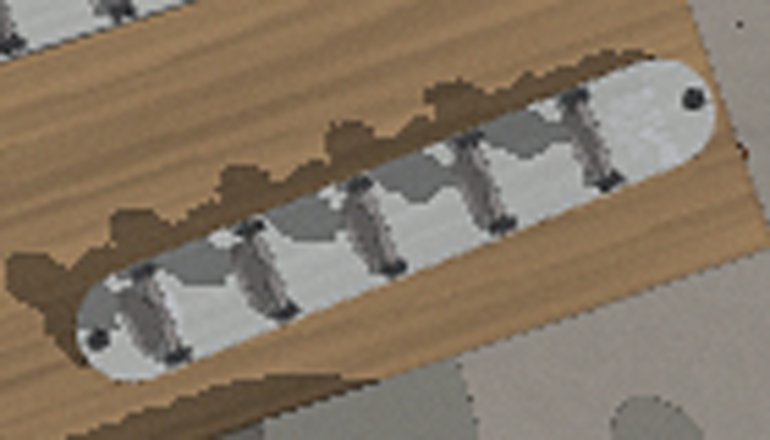

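View pics/scenec.png

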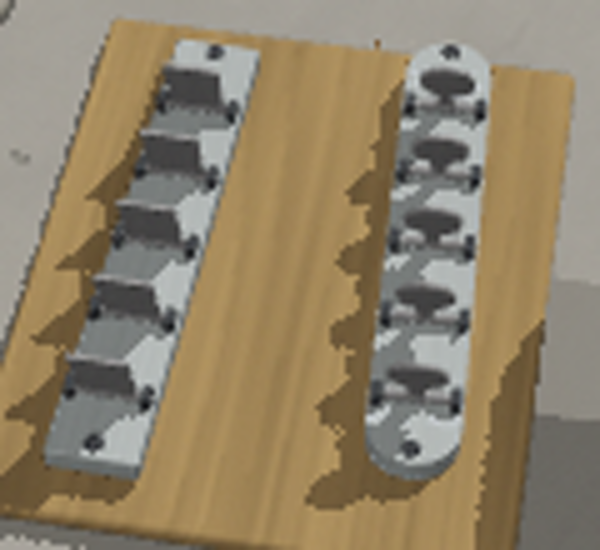

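The nearer bar has the disc flags. Its end screws are at top crop (97,340) and (693,98), and scene crop (410,448) and (451,51). The knobs of each hinge are visible in both views, so I'll triangulate from those.

Create tri.py:
```python
import numpy as np, cv2
from cell import ctrl, cam, sensors
def P(n):
    i=cam.camera_info(n); return i["intrinsics"]@np.c_[i["R"],i["t"]]
PT,PS=P("top"),P("scene")
def tri(t,s):
    X=cv2.triangulatePoints(PT,PS,np.float64(t).reshape(2,1),np.float64(s).reshape(2,1)); return (X[:3]/X[3]).ravel()
def T(u,v): return (265+(u+.5)/5.5-.5, 230+(v+.5)/5.5-.5)
def S(u,v): return (265+(u+.5)/5-.5, 190+(v+.5)/5-.5)
```

Run:
```python
from tri import *
np.set_printoptions(precision=1,suppress=True)
pts=dict(screwL=((97,340),(410,448)),screwR=((693,98),(451,51)),
f1far=((143,270),(376,398)),f1near=((178,356),(456,402)),
f2far=((252,226),(386,322)),f2near=((289,313),(461,325)),
f3far=((360,182),(394,247)),f3near=((395,268),(468,250)),
f4far=((467,138),(402,176)),f4near=((502,227),(475,182)),
f5far=((575,97),(409,107)),f5near=((608,183),(480,110)))
R={k:tri(T(*a),S(*b)) for k,(a,b) in pts.items()}
for k in R: print(k,R[k])
m=np.array([(R[f"f{i}far"]+R[f"f{i}near"])/2 for i in range(1,6)])
y=np.array([100,54,8,-38,-84.])
A=np.c_[y,np.ones(5)]; c=np.linalg.lstsq(A,m,rcond=None)[0]
print("dir",c[0],np.linalg.norm(c[0]),"origin@pin",c[1],"yaw",np.arctan2(-c[0][0],c[0][1])); print(m-A@c); print(m)
for z in (57,): 
  pass
from cell import ctrl, cam, sensors
print(R["screwL"]-c[1],R["screwR"]-c[1])
```

Create go.py:
```python
import numpy as np,sys
from cell import ctrl, cam, sensors
from scipy.spatial.transform import Rotation as Ro
YAW=0.3625; O=np.array([509.,-57.])
u=np.array([-np.sin(YAW),np.cos(YAW)]); v=np.array([np.cos(YAW),np.sin(YAW)])
def bar(p): d=np.asarray(p)[:2]-O; return d@v,d@u
if __name__=="__main__":
    s=sensors.observe(); R=Ro.from_euler("xyz",s["ee_rot"]); p=s["tcp_pos"]
    print("bar xy now",bar(p),"z",p[2],"yaw",s["ee_rot"],s["wrist_force"],s["width"],s["time_s"])
    by,z=map(float,sys.argv[1:3]); g=np.r_[O+by*u,z]
    print("goal",g,"tool shift (ideal down, this yaw)",Ro.from_euler("xyz",[np.pi,0,s["ee_rot"][2]]).inv().apply(g-p))
```

```bash
python3 go.py 150 160
```

```text
bar xy now (np.float64(-468.68158537507617), np.float64(-315.56194847133827)) z 204.42646344135187 yaw [-3.13963112e+00 -2.00251301e-04  3.38804226e-01] [-0.6134053   0.00087007  0.59239426] 93.83290568865962 0.1
goal [455.80806919  83.25198215 160.        ] tool shift (ideal down, this yaw) [ 457.51919312 -476.53598423   44.42646344]
```

Call:
shift_gripper --deltas '[[[30,-32,0],[0,0,0]],[[30,-32,0],[0,0,0]],[[30,-32,0],[0,0,0]],[[30,-32,0],[0,0,0]],[[30,-32,0],[0,0,0]],[[30,-32,0],[0,0,0]],[[30,-32,0],[0,0,0]],[[30,-32,0],[0,0,0]]]' --jaw 0 --squeeze 5

```text
time_s: 1.1
tcp_pos: [324.2, -196.0, 205.1]
ee_rot: [-3.141, 0.0, 0.338]
wrist_force: [0.1, -0.4, 0.0]
width: 17.8
grip_force: 0.0
```

Call:
shift_gripper --deltas '[[[31,-32,3],[0,0,0]],[[31,-32,3],[0,0,0]],[[31,-32,3],[0,0,0]],[[31,-32,3],[0,0,0]],[[31,-32,3],[0,0,0]],[[31,-32,3],[0,0,0]],[[31,-29,3],[0,0,-0.024]],[[0,0,0],[0,0,0]]]'

```text
time_s: 2.1
tcp_pos: [455.2, 85.0, 183.2]
ee_rot: [-3.141, 0.002, 0.367]
wrist_force: [0.1, 0.2, -0.7]
width: 0.5
grip_force: 0.0
```

```bash
python3 go.py 150 160
```

```text
bar xy now (np.float64(0.03746173516768082), np.float64(151.83348503264403)) z 183.2013108952965 yaw [-3.14056589e+00  2.32926330e-03  3.66917794e-01] [ 0.05570961  0.1549726  -0.7371792 ] 0.5081053986596709 2.1
goal [455.80806919  83.25198215 160.        ] tool shift (ideal down, this yaw) [-0.0455613   1.83330164 23.2013109 ]
```

Now positioned off the left end of the bar. I'll use the wrist camera here as a height check.

Run:
```python
from cell import ctrl, cam, sensors
import cv2,numpy as np
i=cam.camera_info("wrist"); im=cam.read_camera("wrist"); np.savez("w1.npz",im=im,**i)
print(i); cv2.imwrite("pics/w1.png",im[:,:,::-1])
```

```text
{'intrinsics': array([[371.64829954,   0.        , 317.59746164],
       [  0.        , 371.64829954, 234.2607667 ],
       [  0.        ,   0.        ,   1.        ]]), 'R': array([[ 3.58833482e-01, -9.33401471e-01, -4.74752794e-04],
       [-8.94022497e-01, -3.43840861e-01,  2.87223324e-01],
       [-2.68257913e-01, -1.02640906e-01, -9.57863527e-01]]), 't': array([-84.19468076, 412.15852879, 501.26157412])}
```

View pics/w1.png

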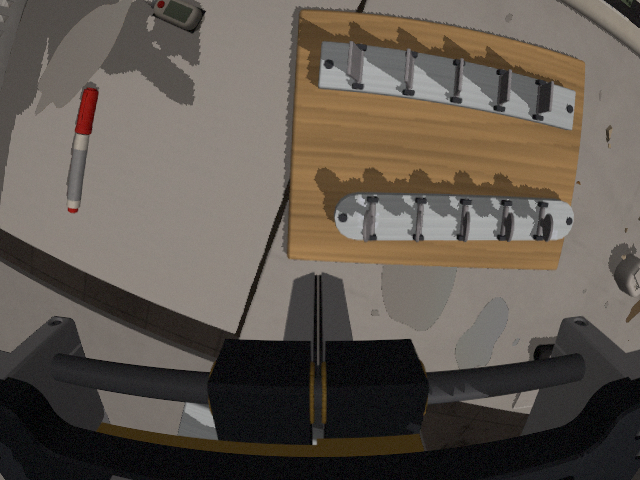

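The wrist view shows the bar from above. The screws are at (343,217) and (569,221). Flag 1's knobs are at (372,197) and (371,239), and flag 5's at (541,203) and (546,239). Next I'll triangulate these against the top view.

Run:
```python
from tri import *
from go import bar
np.set_printoptions(precision=1,suppress=True)
d=np.load("w1.npz"); K=d["intrinsics"]; PW=np.c_[d["R"],d["t"]]
def W(u,v):
    q=np.array([u-K[0,2],v-K[1,2]]); r=np.hypot(*q); return q/r*np.tan(r/K[0,0])
for n,t,w in [("sL",(97,340),(343,217)),("sR",(693,98),(569,221)),("f1far",(143,270),(372,197)),("f1near",(178,356),(371,239)),("f3far",(360,182),(465,200)),("f3near",(395,268),(463,239)),("f5far",(575,97),(541,203)),("f5near",(608,183),(546,239))]:
    X=cv2.triangulatePoints(PT,PW,np.float64(T(*t)).reshape(2,1),W(*w).reshape(2,1)); X=(X[:3]/X[3]).ravel(); print(n,X,bar(X))
```

```text
sL [462.9  62.1  23.7] (np.float64(-0.8553312979601457), np.float64(127.67441424853111))
sR [ 553.8 -176.    25.1] (np.float64(-0.26477822019296815), np.float64(-127.14022993692386))
f1far [490.2  43.5  21.2] (np.float64(18.09949276606928), np.float64(100.63780079508673))
f1near [456.   29.9  32.5] (np.float64(-18.725207949267844), np.float64(100.0361968990817))
f3far [523.2 -43.2  24.4] (np.float64(18.19701482344754), np.float64(7.816951567431269))
f3near [488.8 -56.   31.8] (np.float64(-18.563270375960442), np.float64(8.101476496961595))
f5far [ 555.3 -129.4   23.7] (np.float64(17.632238717656307), np.float64(-84.098800769199))
f5near [ 519.8 -139.1   46.3] (np.float64(-19.030984279269365), np.float64(-80.5721972557721))
```

This agrees with the stated heights: bar top at about 26 mm, pins at about 30 mm, flag tops at about 68 mm. I'll descend to z≈50 off the left end, then sweep along the bar.

Call:
shift_gripper --deltas '[[[0,0,25],[0,0,0.004]],[[0,0,25],[0,0,0]],[[0,0,25],[0,0,0]],[[0,0,25],[0,0,0]],[[0,0,20],[0,0,0]],[[0,0,12],[0,0,0]],[[0,0,0],[0,0,0]],[[0,0,0],[0,0,0]]]'

```text
time_s: 3.15
tcp_pos: [455.9, 82.7, 53.4]
ee_rot: [3.141, -0.002, 0.358]
wrist_force: [0.3, -0.3, 0.2]
width: 0.4
grip_force: 0.0
```

```bash
python3 go.py 100 50
```

```text
bar xy now (np.float64(-0.05660445849859084), np.float64(149.45217681954657)) z 53.42058142456204 yaw [ 3.14089845e+00 -1.57944176e-03  3.58299208e-01] [ 0.28627776 -0.27230349  0.18449719] 0.4246130602482605 3.15
goal [473.5387128   36.50132143  50.        ] tool shift (ideal down, this yaw) [ 0.26434164 49.4515027   3.42058142]
```

Call:
shift_gripper --deltas '[[[0,8,2],[0,0,0]],[[0,8,0],[0,0,0]],[[0,8,0],[0,0,0]],[[0,8,0],[0,0,0]],[[0,8,0],[0,0,0]],[[0,8,0],[0,0,0]],[[0,0,0],[0,0,0]],[[0,0,0],[0,0,0]]]'

```text
time_s: 4.15
tcp_pos: [472.1, 38.1, 50.4]
ee_rot: [-3.141, 0.0, 0.359]
wrist_force: [-0.0, -0.4, 0.1]
width: 0.4
grip_force: 0.0
```

```bash
python3 go.py 0 50
```

Run:
```python
from cell import ctrl, cam, sensors
import cv2
im=cam.read_camera("scene")[170:310,250:400,::-1]; cv2.imwrite("pics/s2.png",cv2.resize(im,None,fx=4,fy=4,interpolation=cv2.INTER_CUBIC))
```

```text
bar xy now (np.float64(-0.7897810064454653), np.float64(102.0429722892266)) z 50.38966843761283 yaw [-3.14142491e+00  1.10612967e-04  3.58674283e-01] [-0.01135144 -0.38020264  0.05938724] 0.3500227687190448 4.15
goal [509. -57.  50.] tool shift (ideal down, this yaw) [  1.18016177 102.03920406   0.38966844]
```

View pics/s2.png

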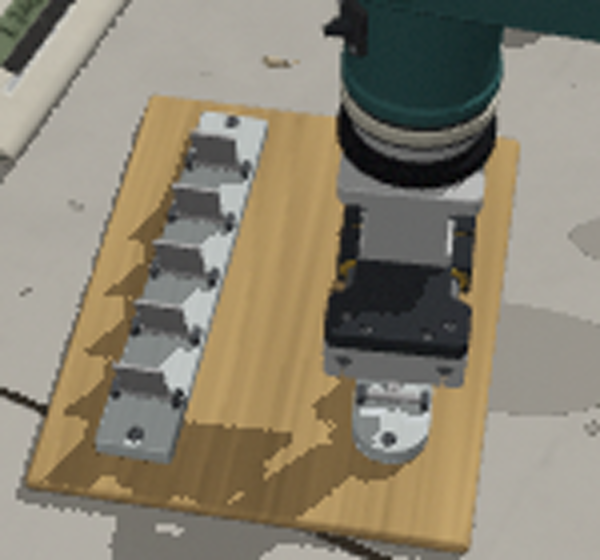

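Flag 1 is down (crop (393,395)) and the square flags are untouched. I'll continue the sweep at the same pace.

Call:
shift_gripper --deltas '[[[1,8,0],[0,0,0]],[[0,8,0],[0,0,0]],[[0,8,0],[0,0,0]],[[0,8,0],[0,0,0]],[[0,8,0],[0,0,0]],[[0,8,0],[0,0,0]],[[0,0,0],[0,0,0]],[[0,0,0],[0,0,0]]]'

```text
time_s: 5.2
tcp_pos: [489.8, -6.5, 50.4]
ee_rot: [-3.141, 0.0, 0.359]
wrist_force: [-0.4, 0.1, -0.2]
width: 0.8
grip_force: 0.0
```

Call:
shift_gripper --deltas '[[[0,8,0],[0,0,0]],[[0,8,0],[0,0,0]],[[0,8,0],[0,0,0]],[[0,8,0],[0,0,0]],[[0,8,0],[0,0,0]],[[0,6,0],[0,0,0]],[[0,0,0],[0,0,0]],[[0,0,0],[0,0,0]]]'

```text
time_s: 6.2
tcp_pos: [506.0, -49.5, 50.4]
ee_rot: [-3.141, 0.0, 0.359]
wrist_force: [-0.5, 0.3, -0.3]
width: 0.9
grip_force: 0.0
```

```bash
python3 go.py -38 50
```

```text
bar xy now (np.float64(-0.1355071173865614), np.float64(8.088845724091602)) z 50.405628350624255 yaw [-3.14143040e+00  1.24174446e-04  3.58830224e-01] [-0.4930013   0.2759412  -0.26970644] 0.9195108050839041 6.2
goal [522.47528914 -92.53050214  50.        ] tool shift (ideal down, this yaw) [ 0.30464155 46.0880381   0.40562835]
```

Call:
shift_gripper --deltas '[[[0,8,0],[0,0,0]],[[0,8,0],[0,0,0]],[[0,8,0],[0,0,0]],[[0,8,0],[0,0,0]],[[0,8,0],[0,0,0]],[[0,6,0],[0,0,0]],[[0,0,0],[0,0,0]],[[0,0,0],[0,0,0]]]'

```text
time_s: 7.2
tcp_pos: [522.1, -92.5, 50.4]
ee_rot: [-3.141, 0.0, 0.359]
wrist_force: [-0.1, -0.3, -0.9]
width: 0.5
grip_force: 0.0
```

Call:
shift_gripper --deltas '[[[0,8,0],[0,0,0]],[[0,8,0],[0,0,0]],[[0,8,0],[0,0,0]],[[0,8,0],[0,0,0]],[[0,8,0],[0,0,0]],[[0,8,0],[0,0,0]],[[0,0,0],[0,0,0]],[[0,0,0],[0,0,0]]]'

```text
time_s: 8.2
tcp_pos: [539.0, -137.5, 50.4]
ee_rot: [-3.141, 0.0, 0.359]
wrist_force: [0.6, 0.7, 0.3]
width: 0.3
grip_force: 0.0
```

Call:
shift_gripper --deltas '[[[0,0,-20],[0,0,0]],[[0,0,-30],[0,0,0]],[[0,0,-30],[0,0,0]],[[-30,0,-30],[0,0,0]],[[-40,0,0],[0,0,0]],[[-40,0,0],[0,0,0]],[[-40,0,0],[0,0,0]],[[0,0,0],[0,0,0]]]'

```text
time_s: 9.2
tcp_pos: [397.2, -190.5, 160.8]
ee_rot: [3.141, -0.0, 0.356]
wrist_force: [0.8, -0.1, -0.2]
width: 0.6
grip_force: 0.0
```

Run:
```python
from cell import ctrl, cam, sensors
import cv2,numpy as np
im=cam.read_camera("scene")[180:300,250:400,::-1]; cv2.imwrite("pics/s3.png",cv2.resize(im,None,fx=5,fy=5,interpolation=cv2.INTER_CUBIC))
im=cam.read_camera("top")[155:325,220:420,::-1]; cv2.imwrite("pics/t3.png",cv2.resize(im,None,fx=3.5,fy=3.5,interpolation=cv2.INTER_CUBIC))
```

```text
(no output)
```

View pics/s3.png

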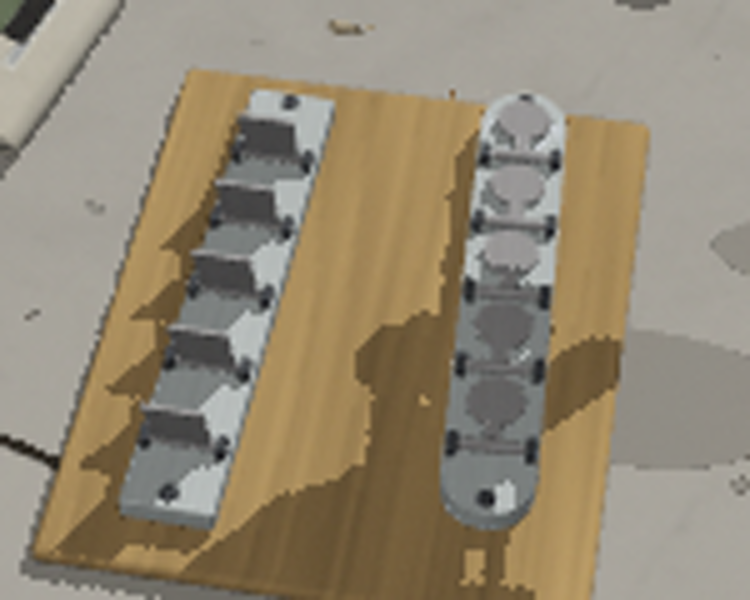

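View pics/t3.png

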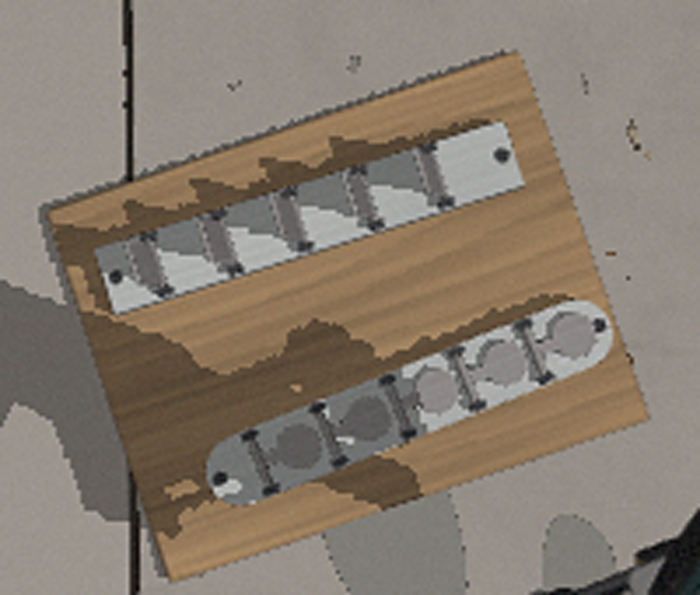

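All five discs lie flat: in the top crop they run from (297,445) to (572,333). The square flags still stand, both bars are in place, and the arm is clear.

```bash
python3 -c "
from cell import ctrl, cam, sensors
print(ctrl.hand_in())"
```

```text
the job is handed in; nothing more can be done
None
```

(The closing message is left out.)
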